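# Click the filter carrier into the lamp dock

### The arm

A 6-joint arm with a two-finger parallel gripper is mounted at the origin on the work surface. World frame = base frame: x ahead of the robot, y to its left, z up, the work surface at z = 0. Lengths are in mm, angles in degrees, forces in N, time in s.
With the tool pointing down it reaches from about 300 to 850 mm from the base axis. Payload 4.2 kg.
Tool frame: the origin (TCP) lies between the finger pads; the fingertips stand ahead of it and the grasp point (between the pads) lies 3 mm ahead of it (nose_length is the z of the fingertips in the tool frame, in mm); z points along the fingers, y is the line along which they close (so a half turn about z gives the same grasp; the last joint's range is limited). The gripper opens to 91 mm and grips with 3 to 60 N. Pads are 32 mm wide; open, the fingers measure 118 mm over their backs; the gripper's body (76 mm by 178 mm) begins 60 mm behind the grasp point.
Start: joints at [73.797, 18.312, 89.639, -0, 72.044, -1.146], TCP at [149.378, 555.272, 235.976] pointing down, gripper open.
Joint ranges: [-177.97, 177.97], [-48.28, 115.42], [12.27, 149.76], [-77.06, 257.06], [2.81, 150.46], [-146.56, 146.56]. Speed limits (degrees/s): [147.25, 147.25, 180, 180, 180, 180].

### API

Orientations are given as [roll, pitch, yaw] about the fixed x, y, z axes, in that order (R = Rz(yaw) Ry(pitch) Rx(roll)).
In Python, from workcell import state, grab_frame, camera_params, job_done, nose_length gives the robot as it stands.
- The arm moves only by the tool step_arm, never from a script. Its argument "plan" is a list that holds one entry, the list of rows, each a list of 5 numbers: the shift along the tool's x, y, z in cm, then the turn about the tool's z in rad, then the opening, from 0 (shut) to 1 (fully open). In form: [[[x, y, z, turn, gripper], ...]]. A call has 1 to 20 rows; each row is the pose to reach, as a shift and turn from the pose commanded when the call began, along the tool's axes at that moment; what a row does not reach only later rows make up. A row lasts 1/8 s, in which the tool goes at most 62.5 mm and 10.7 degrees, less where a joint would pass 70% of its speed; a pose out of reach is approached as far as the arm can. A call with a gripper value outside its range is refused whole. The fingers move at their own pace and stop on an object; "newtons" is the grip in N (left out, the last holds). Time passes only in rows, so rows that repeat a pose let the fingers close. It gives the time, the measured TCP pose, the force, the opening and the grip force at its end, in the units of the state.
- state(): the state, without advancing time (a new reading comes with each control period).
- grab_frame(name): name is "scene" or "side" or "wrist"; returns the picture (480x640x3 uint8, blue, green, red); there is no depth.
- camera_params(name): a dict with "camera_matrix" (3x3 intrinsics, pixels), "R" (3x3) and "t" (3): a world point X has camera coordinates R X + t; the wrist camera has in their place "mount" (4x4, takes a point from camera to tool coordinates, whose origin is the TCP and whose axes are the flange's). Camera axes: x right, y down, z forward; pixel columns grow to the right and rows downward; lengths in mm; the calibration is good to about 2 mm. A picture is of the moment at which its call begins: read the wrist's pose just before it. camera_params takes no time and is no camera call.
- job_done(): hands the job in; it is judged then, once.
The state is a dict: "time_s": time; "qpos": joint angles; "qvel": joint speeds; "effort": joint torques, N m; "ee_pos": TCP position; "ee_rot": TCP orientation; "force": force on the tool from outside, world axes, zero at the start; "torque": the same for the moment, N m; "gripper_width": finger opening in mm; "gripper_force": force on a finger pad.
Only numpy, scipy, OpenCV 4.12 (cv2) and the standard library are available. Lean on these libraries where they do the work, as an engineer would, in place of code of your own. Each camera call takes 0.05 s, during which the arm holds its last target. There are 200 camera calls.

### The job

Lay the aluminium filter carrier flat in the flared mouth of the filter dock, round nose towards the grey housing, and slide it in past the sprung catch until the catch clicks in behind its shoulders and keeps it from coming back out; then let go. How deep the catch sits differs from dock to dock, so push gently by feel and do not ram the carrier against the end stop, and leave the other things on the desk where they are.

Things in the scene. Friction and masses are not known exactly. Their poses are not given: they have to be found in the camera images.
- carrier: Filter carrier: loose bare-aluminium slider, 0.2 kg (varies), lying flat, 12 mm thick, 110 mm long. Origin: underside, centre of its wide plate; +x to the rounded nose, z up. Wide plate: x -35 to 35 mm, 40 mm wide, nose corners rounded 10 mm, round glass window on top. At x = -35 mm square shoulders, where it narrows to a tail 20 mm wide (x -75 to -35 mm) that bears an upright grip fin.
- fin (a point): Middle of the carrier's upright grip fin, axes as the carrier's. Fin: 26 mm long in x (its flat rear face, good for pushing, is 13 mm behind this point), 14 mm thick in y (grip its two sides), 40 mm tall, its top 20 mm above this point, which is 32 mm above the carrier's underside and 62 mm behind its origin.
- dock: Filter dock, fixed: dark base plate, aluminium channel running into a grey housing. Origin: on the desk under the centre of the channel's mouth; +x = way in, z up. Floor 6 mm above the origin, flat from x = -95 mm (open apron, base plate 110 mm wide). Flared side walls, tops 22 mm above the desk, narrow from 61 mm apart at x = -45 mm to 43 mm at x = 0, where the straight channel begins.
- channel (a point): Middle of the straight channel, on its floor; dock axes. It runs 37.5 mm either way, 43 mm wide inside (carrier plate 40). Its two side lips reach 3 mm inwards, 13.5 to 17.5 mm above the floor, and hold the plate down: the carrier slides in from the mouth and cannot be dropped in from above; its fin stands up between the lips.
- home (a point): Point on the channel floor, dock axes: the carrier's origin lies here when held home, give or take 12 mm along x: catch and end buffer are clamped together somewhere in that range. Over the last 16 mm before the click the sprung buffer makes the push rise to 8 to 15 N with friction; it drops a little at the click. 3 mm on is a hard stop: press it with under 18 N. Let go before the click, it is not held.
- housing (a point): Middle of the top of the dock's grey housing, dock axes: 110 mm long (from 55 mm before this point to 55 mm beyond), 110 mm wide, top 95 mm above the desk, with a round lens on it, 44 mm wide and 16 mm tall. The channel goes on inside it, closed above; catch, buffer and stop belong to the dock.
- catch (a joint): The sprung catch (pawl): a small steel arm hinged beside the channel at its +y side, its tip pointing inwards. Value in rad: 0 = sprung fully in (tip 7 mm into the channel, also once it has clicked in behind the carrier's shoulders); about 0.11 to 0.25 while the carrier's plate passes and holds it aside.
- objective: bystander: a small stepped steel microscope objective, 33 mm diameter, 50 mm tall, standing; origin under its centre
- oil_bottle: bystander: a small amber bottle with a black cap, 34 mm diameter, 75 mm tall, standing; origin under its centre
- lens_ring: bystander: a dark metal ring, 52 mm outside diameter, 10 mm tall, lying flat; origin under its centre
- screwdriver: bystander: a screwdriver 150 mm long lying along its own x axis
- slide_box: bystander: a white plastic box 90 x 90 x 34 mm; origin under its centre
- phone: bystander: a black phone 150 x 72 x 9 mm lying flat; origin under its centre
Not all that is in view belongs to the job. What is shaped like the carrier but pink or yellow is not meant.

How it is judged:
By the outcome, as a careful person would: the job done as asked, in the order asked, and still so for the second after the job is handed in, with the robot touching nothing.
It also fails if it takes over 58 s, if anything falls off the work surface, if the arm or the gripper's body presses on something with over 40 N, if the wrist force passes 120 N, or if a joint passes its speed limit or range.

## Working session

There is one attempt and no reset: what is moved stays moved. The work goes in short steps, Python scripts to look and compute and a tool call to move; the robot and the scene stay as the last step left them, time stands still between calls to the robot, and variables do not carry over. Pictures are saved under pics/ and viewed, at most 10 in all, crops included, and the job is handed in when it is done.

Besides the shell and the picture viewer there is one more tool, called after "Request:" by a JSON object that holds its "name" and its "arguments", one argument or row to a line. step_arm: Moves the arm, as the interface text tells. Its arguments: {"type":"object","properties":{"plan":{"type":"array","items":{"type":"array","items":{"type":"array","items":{"type":"number"}}}},"newtons":{"type":"number"}},"required":["plan"]}

```bash
mkdir -p pics; ls; python3 - <<'E'
from workcell import *
import cv2,numpy as np
s=state();print(s['time_s'],s['ee_pos'],s['ee_rot'],s['force'],s['gripper_width'],nose_length)
for n in ("scene","side","wrist"):
    im=grab_frame(n);cv2.imwrite(f"pics/{n}0.png",im)
    p=camera_params(n);print(n,{k:np.round(v,3).tolist() for k,v in p.items()})
E
```

```text
pics
0.0 [149.26557021 554.8124678  235.12035313] [-1.79898160e+02 -1.24712342e-04  1.64941762e+02] [-0.95499395  0.32130373  0.27464955] 91.16636943893494 22.0
scene {'camera_matrix': [[547.918, 0.0, 318.989], [0.0, 547.918, 230.06], [0.0, 0.0, 1.0]], 'R': [[-0.309, 0.951, -0.004], [0.656, 0.21, -0.725], [-0.688, -0.226, -0.689]], 't': [175.049, -279.198, 1593.783]}
side {'camera_matrix': [[475.413, 0.0, 309.867], [0.0, 475.413, 241.411], [0.0, 0.0, 1.0]], 'R': [[0.932, -0.363, 0.005], [-0.263, -0.685, -0.679], [0.25, 0.631, -0.734]], 't': [-514.888, 168.543, 938.445]}
wrist {'camera_matrix': [[416.939, 0.0, 321.691], [0.0, 416.939, 241.401], [0.0, 0.0, 1.0]], 'mount': [[0.001, -0.955, -0.297, 84.187], [1.0, 0.001, -0.0, 0.348], [0.001, -0.297, 0.955, -148.456], [0.0, 0.0, 0.0, 1.0]]}
```

View pics/scene0.png

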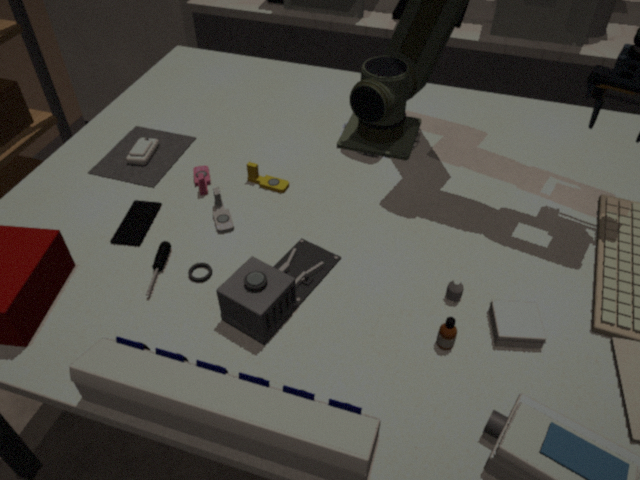

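View pics/side0.png

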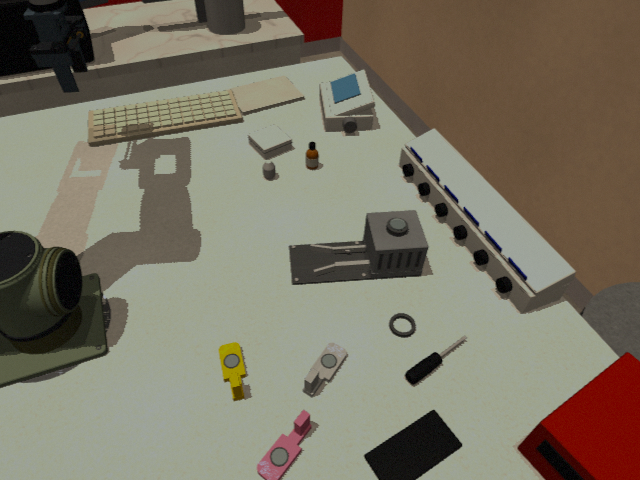

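The scene view shows three carrier-shaped things: the bare aluminium one at scene (222,212) / side (328,365), a pink one at scene (202,178) / side (285,445) and a yellow one at scene (270,182) / side (232,368). I choose the aluminium one. The dock is at scene (280,285) / side (355,250), with its mouth to the left in the side view. Next is a close crop to check.

```bash
python3 - <<'E'
import cv2,numpy as np
a=cv2.imread('pics/side0.png');b=cv2.imread('pics/scene0.png')
c1=cv2.resize(a[200:300,280:440],None,fx=5,fy=5,interpolation=2)[:,:800]
c2=cv2.resize(a[335:405,290:360],(400,400)); 
c1=cv2.resize(a[200:300,280:440],(640,400),interpolation=2)
c1=cv2.resize(a[205:295,280:440],(533,300),interpolation=2)
c2=cv2.resize(a[340:400,295:355],(267,300),interpolation=2)
c3=cv2.resize(b[230:340,210:350],(382,300),interpolation=2)
c4=cv2.resize(b[180:240,200:250],(250,300),interpolation=2)
top=np.hstack([c1,c2]);bot=np.hstack([c3,c4,np.zeros((300,168,3),np.uint8)])
im=np.vstack([top,bot]);im=np.clip(im*1.4,0,255).astype('uint8')
cv2.imwrite('pics/crop.png',im)
E
```

```text
(no output)
```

View pics/crop.png

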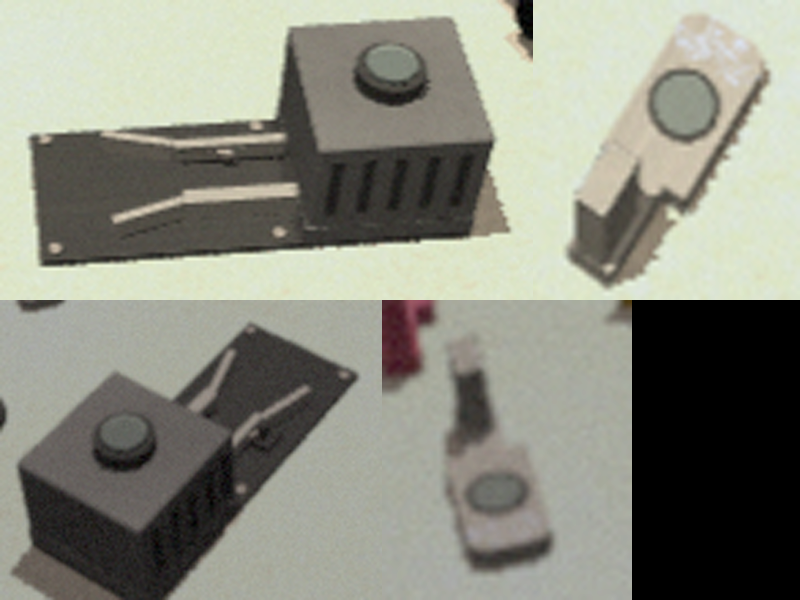

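The crop confirms the bare metal carrier, with its glass window at side (329,363) and fin top at side (311,381). It also shows the dock apron corners, at side (290,245) and (293,284), and the housing. I'll cast rays next.

```bash
cat > h.py <<'E'
import numpy as np
from workcell import *
def ray(n,u,v,pose=None):
    p=camera_params(n);K=np.array(p['camera_matrix']);d=np.linalg.solve(K,[u,v,1.])
    if n=='wrist':
        from scipy.spatial.transform import Rotation as Ro
        M=np.array(p['mount']);R=Ro.from_euler('xyz',pose[1],degrees=True).as_matrix()
        return R@M[:3,3]+pose[0],R@M[:3,:3]@d
    R=np.array(p['R']);return -R.T@np.array(p['t']),R.T@d
def on(n,u,v,z,pose=None):
    o,d=ray(n,u,v,pose);return np.round(o+d*(z-o[2])/d[2],1)
E
python3 - <<'E'
from h import *
P=lambda l,n,pts,z:print(l,n,[on(n,*q,z)[:2].tolist() for q in pts])
P('apron','side',[(289.6,245.5),(292.6,284.5)],6)
P('apron','scene',[(302,238.4),(340.9,257.5)],6)
h=[(366.7,213.7),(415.6,210.4),(427.6,247.9),(376.9,250.3)];P('house','side',h,95)
h=[(252.2,256.8),(295.1,277.7),(260.2,314.3),(217.3,290.5)];P('house','scene',h,95)
P('bend','side',[(334,249.4),(335,263.5)],22)
P('win','side',[(329.2,363.4)],12);P('win','scene',[(223,218.4)],12)
P('fin','side',[(311.4,381.1)],52);P('fin','scene',[(216.8,190)],52)
E
```

```text
apron side [[514.4, 28.7], [482.8, -78.6]]
apron scene [[483.5, -68.5], [514.6, 34.6]]
house side [[675.6, -20.7], [779.3, -49.5], [746.7, -154.3], [648.3, -123.4]]
house scene [[649.5, -114.8], [675.8, -13.2], [779.1, -43.8], [751.6, -143.3]]
bend side [[597.6, -31.4], [583.5, -69.6]]
win side [[482.1, -278.7]]
win scene [[482.4, -269.5]]
fin side [[431.3, -317.7]]
fin scene [[432.3, -304.2]]
```

The carrier is near (482,-274) with yaw about 36°. The window-to-fin distance comes out at 62.6 mm, against 62 given. The dock origin is near (590,-48) with yaw about -16°, and the apron-to-housing distance is 222 mm, against 225 given. The two views differ by about 8 mm in y, so I'll go above the fin and look from close by.

Request:
{"name": "step_arm", "arguments": {
  "plan": [
    [[-49.8, -76.3, 0, 2.24, 1], [-49.8, -76.3, 0, 2.24, 1], [-49.8, -76.3, 0, 2.24, 1], [-49.8, -76.3, 0, 2.24, 1], [-49.8, -76.3, 0, 2.24, 1], [-49.8, -76.3, 0, 2.24, 1], [-49.8, -76.3, 0, 2.24, 1], [-49.8, -76.3, 0, 2.24, 1], [-49.8, -76.3, 0, 2.24, 1], [-49.8, -76.3, 0, 2.24, 1], [-49.8, -76.3, 5, 2.24, 1], [-49.8, -76.3, 8.5, 2.24, 1], [-49.8, -76.3, 8.5, 2.24, 1], [-49.8, -76.3, 8.5, 2.24, 1], [-49.8, -76.3, 8.5, 2.24, 1], [-49.8, -76.3, 8.5, 2.24, 1], [-49.8, -76.3, 8.5, 2.24, 1], [-49.8, -76.3, 8.5, 2.24, 1], [-49.8, -76.3, 8.5, 2.24, 1]]
  ]
}}

```text
time_s: 2.52
ee_pos: [432.1, -310.0, 151.7]
ee_rot: [179.9, -0.0, 36.7]
force: [0.2, -0.3, 0.4]
gripper_width: 91.1
gripper_force: 0.0
```

```bash
python3 - <<'E'
from h import *
import cv2
s=state();print(s['time_s'],s['ee_pos'],s['ee_rot'],s['qpos'],s['force'])
cv2.imwrite('pics/w1.png',np.clip(grab_frame('wrist')*1.3,0,255).astype('uint8'))
E
```

```text
2.525 [ 432.08361466 -310.02092941  151.65400049] [ 1.79949039e+02 -2.16127241e-02  3.66692767e+01] [-3.69023521e+01  1.84182017e+01  1.02598118e+02  7.37602886e-03
  5.89286874e+01  1.64245771e+01] [ 0.16249589 -0.27423408  0.35416043]
```

View pics/w1.png

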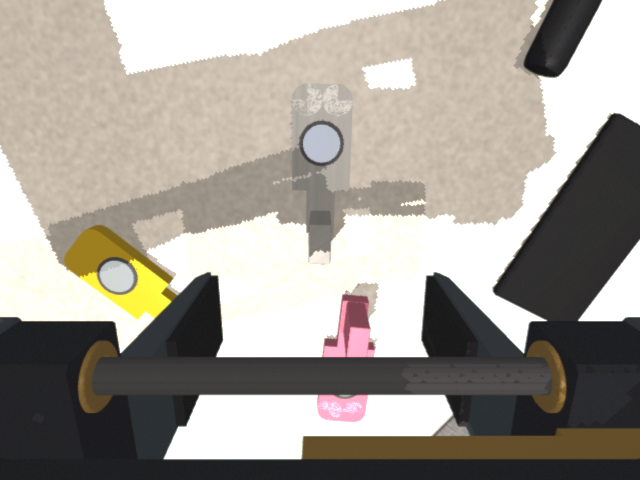

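The wrist view has the carrier's window at (321,143), its plate edges at columns 292 and 351, and its fin around (319,212–262), nearly in line with the image axis. The pink carrier lies behind it at (350,340).

```bash
python3 - <<'E'
from h import *
from scipy.spatial.transform import Rotation as Ro
s=state();pose=(s['ee_pos'],s['ee_rot'])
R=Ro.from_euler('xyz',s['ee_rot'],degrees=True).as_matrix()
T=lambda u,v,z:np.round(R.T@(on('wrist',u,v,z,pose)-s['ee_pos']),1).tolist()
for l,u,v,z in [('win',321.5,143,12),('PL',292,140,12),('PR',351,140,12),('noseL',322,84,12),('shoulderL',292,190,12),('sR',351,190,12),('fin TL',310,228,52),('TR',330,228,52),('BL',309,262,52),('BR',329,262,52),('212',310,212,52),('pinkfin near',350,297,52),('pinkfin far',356,352,52),('tailend',319,262,12)]:
    print(l,T(u,v,z))
# where fin centre would project
p=camera_params('wrist');M=np.array(p['mount']);K=np.array(p['camera_matrix'])
g=np.array([0,0,130.]);c=M[:3,:3].T@(g-M[:3,3]);q=K@c;print(q[:2]/q[2])
print(on('wrist',321.5,143,12,pose))
E
```

```text
win [64.8, 0.1, 139.6]
PL [66.8, -19.7, 139.6]
PR [66.9, 20.0, 139.6]
noseL [102.1, 0.4, 139.6]
shoulderL [32.9, -20.4, 139.6]
sR [32.9, 20.7, 139.6]
fin TL [16.5, -6.9, 99.6]
TR [16.5, 5.4, 99.6]
BL [-5.9, -7.7, 99.6]
BR [-5.8, 4.9, 99.6]
212 [26.6, -6.8, 99.6]
pinkfin near [-30.1, 18.8, 99.6]
pinkfin far [-70.9, 23.7, 99.6]
tailend [-20.5, -1.7, 139.6]
[321.22757059 239.15265844]
[ 484.3 -271.6   12. ]
```

The plate edges, shoulders and nose agree with the given sizes, so the fin sits 5 mm ahead of the TCP in tool x and -0.5 mm in tool y. I'll descend so the TCP is at z≈42 and grip.

Request:
{"name": "step_arm", "arguments": {
  "plan": [
    [[0.5, -0.05, 5, 0, 1], [0.5, -0.05, 9, 0, 1], [0.5, -0.05, 10.9, 0, 1], [0.5, -0.05, 10.9, 0, 1], [0.5, -0.05, 10.9, 0, 0.4], [0.5, -0.05, 10.9, 0, 0], [0.5, -0.05, 10.9, 0, 0], [0.5, -0.05, 10.9, 0, 0], [0.5, -0.05, 10.9, 0, 0], [0.5, -0.05, 10.9, 0, 0], [0.5, -0.05, 10.9, 0, 0], [0.5, -0.05, 10.9, 0, 0]]
  ],
  "newtons": 40
}}

```text
time_s: 4.08
ee_pos: [435.5, -307.4, 41.8]
ee_rot: [-180.0, 0.0, 36.6]
force: [-1.7, 0.7, 1.5]
gripper_width: 14.2
gripper_force: 1.1
```

Request:
{"name": "step_arm", "arguments": {
  "plan": [
    [[0, 0, -3, 0, 0], [0, 0, -6, 0, 0], [0, 0, -9, 0, 0], [2, -2, -9, 0.08, 0], [5, -4.6, -9, 0.2, 0], [8.5, -7.9, -9, 0.35, 0], [12, -11.1, -9, 0.5, 0], [15.5, -14.3, -9, 0.65, 0], [18.5, -17.1, -9, 0.8, 0], [20.5, -19, -9, 0.88, 0], [21.5, -19.9, -9, 0.92, 0], [21.5, -19.9, -7, 0.92, 0], [21.5, -19.9, -4.8, 0.92, 0], [21.5, -19.9, -4.8, 0.92, 0], [21.5, -19.9, -4.8, 0.92, 0], [21.5, -19.9, -4.8, 0.92, 0]]
  ]
}}

```text
time_s: 6.08
ee_pos: [490.4, -19.7, 90.8]
ee_rot: [-180.0, -0.1, -16.1]
force: [0.3, 0.3, -1.6]
gripper_width: 14.0
gripper_force: 40.0
```

```bash
python3 - <<'E'
from h import *
import cv2
s=state();print(s['time_s'],s['ee_pos'],s['ee_rot'],s['qpos'],s['force'],s['gripper_width'],s['gripper_force'])
cv2.imwrite('pics/w2.png',np.clip(grab_frame('wrist')*1.3,0,255).astype('uint8'))
cv2.imwrite('pics/s2.png',grab_frame('side'))
E
```

```text
6.075 [490.35853822 -19.67655048  90.79164514] [-1.79972944e+02 -9.90309676e-02 -1.61205952e+01] [-3.64383414e+00  1.91513167e+01  1.12292062e+02  6.71057007e-03
  4.84540845e+01  1.02472292e+02] [ 0.34980088  0.26922617 -1.5615299 ] 13.95621295625377 39.99951481819153
```

View pics/w2.png

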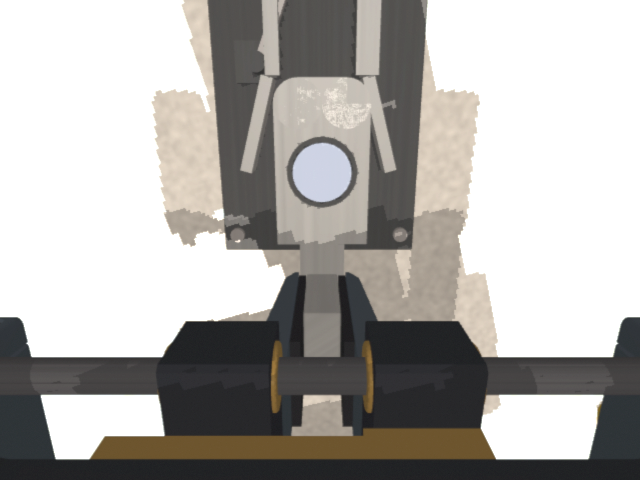

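The wrist view shows the carrier held in line with the dock. The wall bends are at (279,76) and (356,76), the flare ends at (246,172) and (391,172), and the apron corners at (228,248) and (412,248). The carrier plate spans columns 274–369.

```bash
python3 - <<'E'
from h import *
from scipy.spatial.transform import Rotation as Ro
s=state();pose=(np.array([490.36,-19.68,90.79]),np.array([-179.973,-.099,-16.12]))
R=Ro.from_euler('xyz',pose[1],degrees=True).as_matrix()
T=lambda u,v,z:np.round(R.T@(on('wrist',u,v,z,pose)-pose[0]),1).tolist()
for l,u,v,z in [('bendL',279,76,23),('bendR',356,76,23),('lipL top',279,5,23.5),('lipR top',356,5,23.5),('flL',241,172,22),('flLi',251,172,22),('flRi',386,172,22),('flR',396,172,22),('apL',228,248,6),('apR',412,248,6),('plateL far',209,1,6),('plateR far',427,1,6),
 ('win',322,172,61),('noseL',274,110,61),('noseR',369,110,61),('nose',322,77,61),('tailL',300,260,61),('tailR',345,260,61),('shL',277,245,61),('shR',367,245,61)]:
    print(l,T(u,v,z))
E
```

```text
bendL [101.5, -20.9, 68.0]
bendR [101.6, 16.4, 68.0]
lipL top [132.1, -19.9, 67.5]
lipR top [132.0, 15.6, 67.5]
flL [55.1, -42.0, 68.9]
flLi [55.2, -36.8, 68.9]
flRi [55.2, 33.2, 68.9]
flR [55.2, 38.4, 68.9]
apL [8.4, -55.3, 84.8]
apR [8.5, 53.1, 84.8]
plateL far [137.6, -56.3, 85.1]
plateR far [137.7, 52.1, 85.0]
win [60.5, -0.1, 29.9]
noseL [85.7, -19.6, 29.9]
noseR [85.8, 19.1, 29.9]
nose [98.3, -0.1, 30.0]
tailL [20.7, -10.0, 29.8]
tailR [20.8, 10.5, 29.8]
shL [27.9, -20.2, 29.8]
shR [28.0, 20.1, 29.8]
```

The dock axis lies about 1.1 mm to the -y side at the TCP, with 0.5° of turn. The carrier origin is at dock x≈-39. I'll back off 15 mm, correct, and lower gently onto the apron.

Request:
{"name": "step_arm", "arguments": {
  "plan": [
    [[-1.5, -0.12, 0, -0.0085, 0], [-1.5, -0.12, 1.5, -0.0085, 0], [-1.5, -0.12, 3, -0.0085, 0], [-1.5, -0.12, 3.8, -0.0085, 0], [-1.5, -0.12, 4.1, -0.0085, 0], [-1.5, -0.12, 4.25, -0.0085, 0], [-1.5, -0.12, 4.25, -0.0085, 0], [-1.5, -0.12, 4.25, -0.0085, 0]]
  ]
}}

```text
time_s: 7.18
ee_pos: [476.0, -14.2, 47.8]
ee_rot: [-180.0, -0.0, -15.6]
force: [-0.0, 0.5, -0.6]
gripper_width: 13.5
gripper_force: 40.0
```

Request:
{"name": "step_arm", "arguments": {
  "plan": [
    [[0, 0, 0.03, 0, 0], [0.4, 0, 0.03, 0, 0], [0.8, 0, 0.03, 0, 0], [1.2, 0, 0.03, 0, 0], [1.6, 0, 0.03, 0, 0], [2.0, 0, 0.03, 0, 0], [2.4, 0, 0.03, 0, 0], [2.8, 0, 0.03, 0, 0], [2.8, 0, 0.03, 0, 0]]
  ]
}}

```text
time_s: 8.3
ee_pos: [503.0, -21.8, 47.8]
ee_rot: [-180.0, -0.0, -15.6]
force: [-1.8, 0.8, 4.7]
gripper_width: 14.0
gripper_force: 40.0
```

```bash
python3 - <<'E'
from h import *
import cv2
s=state();print(s['time_s'],s['ee_pos'],s['ee_rot'],s['force'],s['torque'])
w=grab_frame('wrist')
cv2.imwrite('pics/w3.png',np.clip(w[0:300,170:470]*1.3,0,255).repeat(2,0).repeat(2,1).astype('uint8'))
E
```

```text
8.3 [502.96230089 -21.84121886  47.77125198] [-1.79986050e+02 -3.96564295e-02 -1.56299425e+01] [-1.75279698  0.8235439   4.6918351 ] [ 0.00444577  0.52694082 -0.01061669]
```

View pics/w3.png

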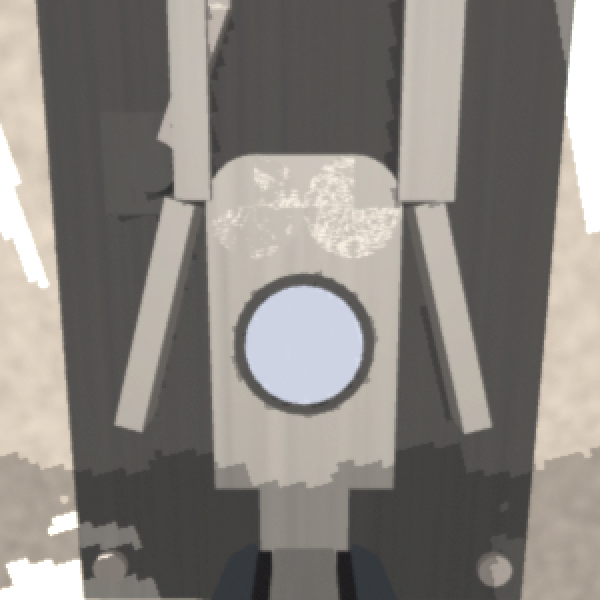

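The nose has entered between the lips, centred, with the plate at columns 207–402 and the lips at 210–401. I'll raise a hair and slide on.

Request:
{"name": "step_arm", "arguments": {
  "plan": [
    [[0.4, 0, -0.03, 0, 0], [0.8, 0, -0.03, 0, 0], [1.2, 0, -0.03, 0, 0], [1.6, 0, -0.03, 0, 0], [2.0, 0, -0.03, 0, 0], [2.4, 0, -0.03, 0, 0], [2.8, 0, -0.03, 0, 0], [3.2, 0, -0.03, 0, 0], [3.2, 0, -0.03, 0, 0]]
  ]
}}

```text
time_s: 9.48
ee_pos: [532.5, -30.9, 47.8]
ee_rot: [179.9, 0.1, -15.6]
force: [-5.9, -1.8, 7.2]
gripper_width: 13.8
gripper_force: 40.0
```

Request:
{"name": "step_arm", "arguments": {
  "plan": [
    [[0, 0, -0.05, 0, 0], [0, 0, -0.05, 0, 0]]
  ]
}}

```text
time_s: 9.72
ee_pos: [532.5, -30.9, 47.8]
ee_rot: [179.9, 0.1, -15.6]
force: [-4.7, -2.6, 4.5]
gripper_width: 13.7
gripper_force: 40.0
```

```bash
python3 - <<'E'
from h import *
s=state();print(s['time_s'],s['ee_pos'],s['ee_rot'],s['force'],s['torque'])
E
```

```text
9.725 [532.47866528 -30.88016473  47.82456476] [ 1.79937184e+02  1.10644501e-01 -1.56389226e+01] [-4.72310241 -2.55352514  4.48103095] [-0.59033311  0.80659084 -0.2392792 ]
```

Request:
{"name": "step_arm", "arguments": {
  "plan": [
    [[0.3, 0, -0.05, 0, 0], [0.6, 0, -0.05, 0, 0], [0.9, 0, -0.05, 0, 0], [1.2, 0, -0.05, 0, 0], [1.5, 0, -0.05, 0, 0], [1.5, 0, -0.05, 0, 0]]
  ]
}}

```text
time_s: 10.48
ee_pos: [548.3, -34.8, 48.0]
ee_rot: [180.0, -0.0, -15.6]
force: [-2.2, -3.7, -3.2]
gripper_width: 13.8
gripper_force: 40.0
```

```bash
cat > f.py <<'E'
from h import *
s=state();c,n=np.cos(np.radians(-15.65)),np.sin(np.radians(-15.65))
p=s['ee_pos'][:2]-np.array([490.36,-19.68]);F=s['force']
print('t',s['time_s'],'fin dock x',round(p[0]*c+p[1]*n-101.8,2),'y',round(-p[0]*n+p[1]*c,2),'z',s['ee_pos'][2],'Fax %.1f Fy %.1f Fz %.1f'%(F[0]*c+F[1]*n,-F[0]*n+F[1]*c,F[2]),s['torque'],s['ee_rot'])
E
python3 f.py
```

```text
t 10.475 fin dock x -41.92 y 1.12 z 48.02844882253689 Fax -1.1 Fy -4.1 Fz -3.2 [-0.79219897  0.55735489 -0.35748059] [ 1.79989051e+02 -2.24024554e-02 -1.56336638e+01]
```

Request:
{"name": "step_arm", "arguments": {
  "plan": [
    [[0.4, 0.05, 0.02, 0, 0], [0.8, 0.05, 0.02, 0, 0], [1.2, 0.05, 0.02, 0, 0], [1.6, 0.05, 0.02, 0, 0], [1.6, 0.05, 0.02, 0, 0]]
  ]
}}

```text
time_s: 11.1
ee_pos: [564.1, -39.5, 48.3]
ee_rot: [-180.0, -0.1, -15.6]
force: [-0.2, -3.9, -4.0]
gripper_width: 14.1
gripper_force: 40.0
```

```bash
python3 f.py
```

```text
t 11.1 fin dock x -25.47 y 0.78 z 48.31129610480334 Fax 0.9 Fy -3.8 Fz -4.0 [-0.86553317  0.41794217 -0.27265744] [-1.79994977e+02 -9.50462286e-02 -1.56227046e+01]
```

Request:
{"name": "step_arm", "arguments": {
  "plan": [
    [[0.4, 0.05, 0.05, 0, 0], [0.8, 0.05, 0.05, 0, 0], [1.2, 0.05, 0.05, 0, 0], [1.6, 0.05, 0.05, 0, 0], [1.6, 0.05, 0.05, 0, 0]]
  ]
}}

```text
time_s: 11.72
ee_pos: [579.4, -44.2, 47.9]
ee_rot: [-180.0, -0.1, -15.6]
force: [-1.0, -3.1, -1.4]
gripper_width: 14.0
gripper_force: 40.0
```

```bash
python3 f.py
```

```text
t 11.725 fin dock x -9.47 y 0.36 z 47.85744936298754 Fax -0.2 Fy -3.3 Fz -1.4 [-0.70089111  0.41894634 -0.14986418] [-1.79986795e+02 -9.75825974e-02 -1.56207762e+01]
```

Request:
{"name": "step_arm", "arguments": {
  "plan": [
    [[0.3, 0.03, 0, 0, 0], [0.6, 0.03, 0, 0, 0], [0.9, 0.03, 0, 0, 0], [1.0, 0.03, 0, 0, 0], [1.0, 0.03, 0, 0, 0]]
  ]
}}

```text
time_s: 12.35
ee_pos: [587.0, -46.8, 47.9]
ee_rot: [180.0, 0.1, -15.6]
force: [-6.6, -0.9, 2.6]
gripper_width: 13.7
gripper_force: 40.0
```

```bash
python3 f.py
```

```text
t 12.35 fin dock x -1.45 y -0.02 z 47.907147353251 Fax -6.1 Fy -2.7 Fz 2.6 [-0.47232201  1.02097462 -0.06661662] [ 1.79995195e+02  1.33686395e-01 -1.56254528e+01]
```

Request:
{"name": "step_arm", "arguments": {
  "plan": [
    [[0.15, 0, 0, 0, 0], [0.3, 0, 0, 0, 0], [0.3, 0, 0, 0, 0]]
  ]
}}

```text
time_s: 12.72
ee_pos: [589.5, -47.5, 47.9]
ee_rot: [180.0, 0.2, -15.6]
force: [-6.8, -1.7, 2.9]
gripper_width: 13.8
gripper_force: 40.0
```

```bash
python3 f.py
```

```text
t 12.725 fin dock x 1.16 y -0.01 z 47.9459416186537 Fax -6.1 Fy -3.5 Fz 2.9 [-0.38735142  1.17096023 -0.1126174 ] [ 1.79989602e+02  1.78264880e-01 -1.56232586e+01]
```

Request:
{"name": "step_arm", "arguments": {
  "plan": [
    [[0.15, 0.02, 0, 0, 0], [0.3, 0.02, 0, 0, 0], [0.3, 0.02, 0, 0, 0]]
  ]
}}

```text
time_s: 13.1
ee_pos: [592.0, -48.3, 48.0]
ee_rot: [180.0, 0.2, -15.6]
force: [-7.3, -0.2, 4.8]
gripper_width: 13.7
gripper_force: 40.0
```

```bash
python3 f.py
```

```text
t 13.1 fin dock x 3.78 y -0.1 z 48.003920966601505 Fax -7.0 Fy -2.1 Fz 4.8 [-0.27697047  1.2700611  -0.08881885] [179.9981502    0.22289915 -15.61750558]
```

Request:
{"name": "step_arm", "arguments": {
  "plan": [
    [[0.1, 0, 0, 0, 0], [0.2, 0, 0, 0, 0], [0.2, 0, 0, 0, 0]]
  ]
}}

```text
time_s: 13.48
ee_pos: [593.5, -48.7, 48.0]
ee_rot: [180.0, 0.3, -15.6]
force: [-10.2, 0.3, 6.1]
gripper_width: 13.9
gripper_force: 40.0
```

```bash
python3 f.py
```

```text
t 13.475 fin dock x 5.4 y -0.13 z 48.02987991255875 Fax -9.9 Fy -2.5 Fz 6.1 [-0.26895364  1.32126461 -0.01820932] [179.99177348   0.26883602 -15.6177481 ]
```

Request:
{"name": "step_arm", "arguments": {
  "plan": [
    [[0.1, 0, -0.04, 0, 0], [0.2, 0, -0.04, 0, 0], [0.2, 0, -0.04, 0, 0]]
  ]
}}

```text
time_s: 13.85
ee_pos: [595.1, -49.2, 48.2]
ee_rot: [180.0, 0.3, -15.6]
force: [-8.8, 0.5, 5.1]
gripper_width: 13.8
gripper_force: 40.0
```

```bash
python3 f.py
```

```text
t 13.85 fin dock x 7.0 y -0.16 z 48.159758119508886 Fax -8.6 Fy -1.9 Fz 5.1 [-0.19028738  1.50636278  0.01028557] [179.98558255   0.32668535 -15.61599803]
```

Request:
{"name": "step_arm", "arguments": {
  "plan": [
    [[0.1, 0, 0, 0, 0], [0.2, 0, 0, 0, 0], [0.2, 0, 0, 0, 0]]
  ]
}}

```text
time_s: 14.22
ee_pos: [596.8, -49.6, 48.2]
ee_rot: [180.0, 0.4, -15.6]
force: [-9.7, -0.3, 5.1]
gripper_width: 13.6
gripper_force: 40.0
```

```bash
python3 f.py
```

```text
t 14.225 fin dock x 8.73 y -0.13 z 48.209829823422844 Fax -9.2 Fy -2.9 Fz 5.1 [-0.18506785  1.56826453 -0.02162889] [179.98566861   0.35793481 -15.61542292]
```

Request:
{"name": "step_arm", "arguments": {
  "plan": [
    [[0.1, 0, -0.02, 0, 0], [0.15, 0, -0.02, 0, 0], [0.15, 0, -0.02, 0, 0]]
  ]
}}

```text
time_s: 14.6
ee_pos: [598.0, -50.0, 48.3]
ee_rot: [180.0, 0.4, -15.6]
force: [-9.0, 0.6, 5.4]
gripper_width: 13.8
gripper_force: 40.0
```

```bash
python3 f.py
```

```text
t 14.6 fin dock x 10.08 y -0.15 z 48.28542023020703 Fax -8.8 Fy -1.8 Fz 5.4 [-0.07803352  1.5808949  -0.02908435] [179.98363256   0.38010089 -15.61798981]
```

Request:
{"name": "step_arm", "arguments": {
  "plan": [
    [[0.1, 0, 0, 0, 0], [0.15, 0, 0, 0, 0], [0.15, 0, 0, 0, 0]]
  ]
}}

```text
time_s: 14.98
ee_pos: [599.3, -50.3, 48.3]
ee_rot: [180.0, 0.4, -15.6]
force: [-10.4, 0.6, 5.9]
gripper_width: 13.7
gripper_force: 40.0
```

```bash
python3 f.py
```

```text
t 14.975 fin dock x 11.39 y -0.13 z 48.30497400836306 Fax -10.2 Fy -2.3 Fz 5.9 [-0.17432168  1.6529722  -0.04895082] [179.98416577   0.40162206 -15.61911942]
```

Request:
{"name": "step_arm", "arguments": {
  "plan": [
    [[0.08, 0, 0, 0, 0], [0.12, 0, 0, 0, 0], [0.12, 0, 0, 0, 0]]
  ]
}}

```text
time_s: 15.35
ee_pos: [600.7, -50.5, 48.3]
ee_rot: [-180.0, 0.4, -15.7]
force: [-9.5, 1.7, 4.8]
gripper_width: 14.1
gripper_force: 40.0
```

```bash
python3 f.py
```

```text
t 15.35 fin dock x 12.79 y 0.07 z 48.28364820456526 Fax -9.6 Fy -1.0 Fz 4.8 [-0.03887343  1.57846951 -0.20975733] [-179.98634632    0.37977854  -15.66404613]
```

Request:
{"name": "step_arm", "arguments": {
  "plan": [
    [[0.08, 0, 0, 0, 0], [0.12, 0, 0, 0, 0], [0.12, 0, 0, 0, 0]]
  ]
}}

```text
time_s: 15.72
ee_pos: [601.5, -50.7, 48.3]
ee_rot: [-180.0, 0.4, -15.7]
force: [-9.5, 1.1, 6.3]
gripper_width: 14.1
gripper_force: 40.0
```

```bash
python3 f.py
```

```text
t 15.725 fin dock x 13.59 y 0.08 z 48.320141603493056 Fax -9.5 Fy -1.5 Fz 6.3 [-0.00566954  1.71985856 -0.1875597 ] [-179.98571673    0.42886897  -15.66809919]
```

Between fin x 11.4 and 12.8 the side load fell, the yaw shifted and the torque dropped, which is probably the click. I'll test by pulling back a little.

Request:
{"name": "step_arm", "arguments": {
  "plan": [
    [[-0.15, 0, 0, 0, 0], [-0.3, 0, 0, 0, 0], [-0.45, 0, 0, 0, 0], [-0.45, 0, 0, 0, 0]]
  ]
}}

```text
time_s: 16.23
ee_pos: [598.7, -49.9, 48.1]
ee_rot: [-180.0, 0.2, -15.7]
force: [-6.1, -0.9, 2.2]
gripper_width: 13.8
gripper_force: 40.0
```

```bash
python3 f.py
```

```text
t 16.225 fin dock x 10.64 y 0.09 z 48.13783749910731 Fax -5.7 Fy -2.6 Fz 2.2 [-0.18111005  1.20517469 -0.26398728] [-179.97598859    0.23384542  -15.66103755]
```

Request:
{"name": "step_arm", "arguments": {
  "plan": [
    [[-0.15, 0, 0, 0, 0], [-0.3, 0, 0, 0, 0], [-0.3, 0, 0, 0, 0]]
  ]
}}

```text
time_s: 16.6
ee_pos: [598.2, -49.8, 48.1]
ee_rot: [-180.0, -0.1, -15.6]
force: [-0.3, -1.4, -4.0]
gripper_width: 13.9
gripper_force: 40.0
```

```bash
python3 f.py;python3 - <<'E'
from h import *
import cv2
w=grab_frame('wrist');cv2.imwrite('pics/w4.png',np.clip(w*1.3,0,255).astype('uint8'))
E
```

```text
t 16.6 fin dock x 10.15 y 0.1 z 48.14836413412837 Fax 0.1 Fy -1.4 Fz -4.0 [-0.20454831  0.32566513 -0.22947567] [-1.79965257e+02 -7.46713038e-02 -1.56354242e+01]
```

View pics/w4.png

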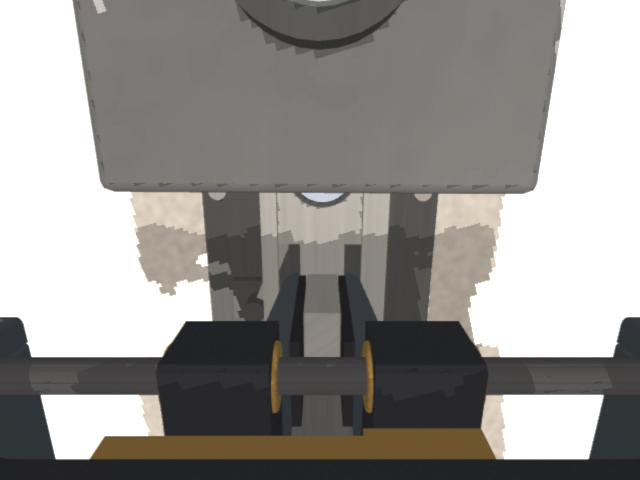

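The wrist view shows the carrier under the housing edge (row 190), with the window partly hidden. The fin moved back only 0.5 mm for a 3 mm command, so it seems held. I'll pull slightly more to confirm.

Request:
{"name": "step_arm", "arguments": {
  "plan": [
    [[-0.15, 0, 0, 0, 0], [-0.25, 0, 0, 0, 0], [-0.25, 0, 0, 0, 0]]
  ]
}}

```text
time_s: 17.02
ee_pos: [597.8, -49.7, 48.4]
ee_rot: [-180.0, -0.4, -15.6]
force: [5.6, -2.1, -9.3]
gripper_width: 13.7
gripper_force: 40.0
```

```bash
python3 f.py
```

```text
t 17.025 fin dock x 9.71 y 0.1 z 48.37820506056507 Fax 6.0 Fy -0.5 Fz -9.3 [-0.55926251 -0.61117216 -0.2792959 ] [-179.95040253   -0.35005801  -15.6318065 ]
```

It holds against a 6 N pull. I'll relax the load, open partly and lift.

Request:
{"name": "step_arm", "arguments": {
  "plan": [
    [[0.25, 0, 0.02, 0, 0], [0.3, 0, 0.02, 0, 0], [0.3, 0, 0.02, 0, 0.4], [0.3, 0, 0.02, 0, 0.4], [0.3, 0, 0, 0, 0.4], [0.3, 0, 0, 0, 0.4], [0.3, 0, -2, 0, 0.4], [0.3, 0, -5, 0, 0.4], [0.3, 0, -9, 0, 0.4], [-6, 0, -13, 0, 0.4], [-12, 0, -14, 0, 0.4], [-18, 0, -14, 0, 0.4], [-18, 0, -14, 0, 0.4], [-18, 0, -14, 0, 0.4]]
  ]
}}

```text
time_s: 18.77
ee_pos: [422.1, -0.7, 188.9]
ee_rot: [-180.0, -0.1, -15.6]
force: [0.2, 0.2, 0.3]
gripper_width: 36.5
gripper_force: 0.0
```

```bash
python3 f.py;python3 - <<'E'
from h import *
import cv2
w=grab_frame('side');cv2.imwrite('pics/s5.png',np.clip(cv2.resize(w[180:420,220:540],(800,600))*1.3,0,255).astype('uint8'))
E
```

```text
t 18.775 fin dock x -172.61 y -0.1 z 188.91053274226198 Fax 0.1 Fy 0.2 Fz 0.3 [-0.04208652  0.18203391 -0.03353764] [-1.79970137e+02 -1.19282748e-01 -1.56031933e+01]
```

View pics/s5.png

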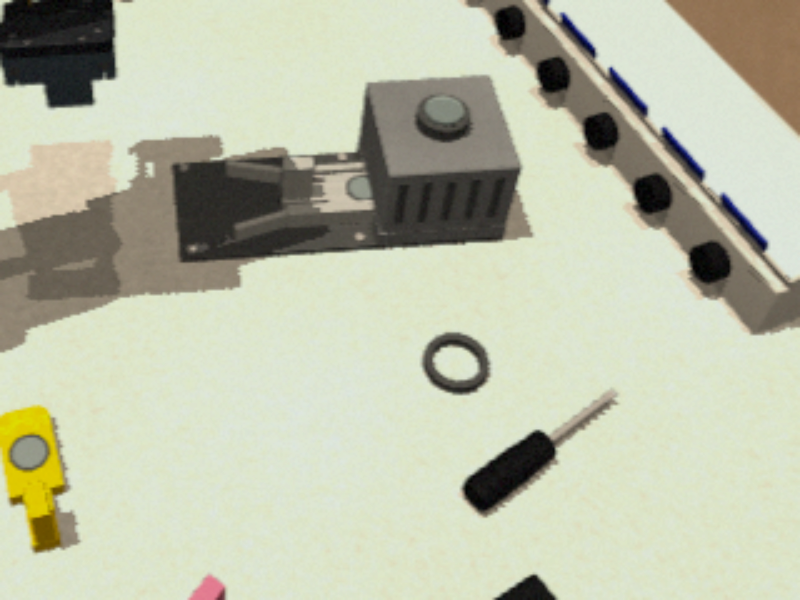

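The carrier sits in the channel, with its window at crop (360,187) just at the housing edge and the gripper clear. The other things are undisturbed. A quick numeric check before handing in.

```bash
python3 - <<'E'
from h import *
a=np.array([.963,-.27]); o=np.array([590.5,-51.5])
print((on('side',220+360/2.5,180+187/2.5,18)[:2]-o)@a,(on('side',220+298/2.5,180+172/2.5,58)[:2]-o)@a)
print(job_done())
E
```

```text
65.80530000000002 6.806699999999977
the job is handed in; nothing more can be done
None
```

The carrier is in the dock and latched: after the click it held against a 6 N pull back. I let go, moved the gripper clear and handed the job in at about 19 s, and the other things in the final view were undisturbed.

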